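# Hang the slide rack to drain over its drip tray

### The arm

A 6-joint arm with a two-finger parallel gripper is mounted at the origin on the work surface. World frame = base frame: x ahead of the robot, y to its left, z up, the work surface at z = 0. Lengths are in m, angles in rad, forces in N, time in s.
With the tool pointing down it reaches from about 0.425 to 0.925 m from the base axis. Payload 12.5 kg.
Tool frame: the origin (TCP) lies at the very end of the fingers, on their centre line; the grasp point (between the pads) lies bot.grasp_offset behind it (bot.grasp_offset is the distance from the TCP to the grasp point, in m); z points along the fingers, x is the direction in which the jaws open and shut, and the axes are right-handed (so a half turn about z gives the same grasp; the last joint's range is limited). The gripper opens to 85 mm and grips with 20 to 120 N. Pads are 22 mm wide; open, the fingers measure 114 mm over their backs; the gripper's body (76 mm by 85 mm) begins 54 mm behind the grasp point. The pads swing forward as they close: fully open they stand 13 mm farther back than shut.
Start: joints at [-1.444, 0.491, 1.559, -0, 1.092, -0.106], TCP at [0.144, -0.608, 0.231] pointing down, gripper open.
Joint ranges: [-3.1, 3.1], [-0.84, 2.19], [0.05, 2.79], [-1.13, 4.28], [0.06, 2.93], [-2.69, 2.69]. Speed limits (rad/s): [2.22, 2.22, 2.79, 3.14, 3.14, 3.14].

### API

Orientations are given as a unit quaternion [x, y, z, w].
In Python, from rig import bot gives the robot as it stands.
- The arm moves only by the tool apply_moves, never from a script. Its argument "commands" is a list that holds one entry, the list of rows, each a list of 7 numbers: the shift along the tool's x, y, z in mm, then the turn, a rotation vector about the tool's x, y, z in rad, then the finger opening in mm, from 0 to 85.4. A call has 1 to 5 rows; each row is the pose to reach, as a shift and turn from the pose commanded when the call began, along the tool's axes at that moment; what a row does not reach only later rows make up. A row lasts 1/8 s, in which the tool goes at most 62.5 mm and 10.7 degrees, less where a joint would pass 70% of its speed; a pose out of reach is approached as far as the arm can. A call with a gripper value outside its range is refused whole. The fingers move at their own pace and stop on an object; "newtons" is the grip in N (left out, the last holds). Time passes only in rows, so rows that repeat a pose let the fingers close. It gives the time, the measured TCP pose, the force and the opening at its end, in the units of the state.
- bot.read_state(): the state, without advancing time (a new reading comes with each control period).
- bot.get_image(name): name is "scene" or "top" or "wrist"; returns the picture (420x560x3 uint8, blue, green, red); there is no depth.
- bot.camera_model(name): a dict with "fx", "fy", "cx", "cy" (pixels), "extrinsics" (4x4, takes a point from camera to world coordinates). Camera axes: x right, y down, z forward; pixel columns grow to the right and rows downward; lengths in m; the calibration is good to about 2 mm. A picture is of the moment at which its call begins: read the wrist's pose just before it. camera_model takes no time and is no camera call; for the wrist camera it gives the pose at the moment of the call.
- bot.finish_job(): hands the job in, once; it reports no verdict.
The state is a dict: "clock": time; "joint_positions": joint angles; "joint_vel": joint speeds; "effort": joint torques, N m; "tool_pos": TCP position; "ee_rot": TCP orientation; "force": force on the tool from outside, world axes, zero at the start; "moment": the same for the moment, N m; "gripper_width": finger opening in m.
Only numpy, scipy, OpenCV 4.12 (cv2) and the standard library are available. Lean on these libraries where they do the work, as an engineer would, in place of code of your own. Each camera call takes 0.05 s, during which the arm holds its last target.

### The job

Slide the drip tray, flat on the bench, under the hooks of the drying stand until it is flush against the stand's base and centred between the hooks, and hang the slide rack on the stand by its rod, one end in each hook. Make sure that both ends are down in their hooks before you let go, and leave the rack hanging still and upright. Do not knock over or push aside the glassware and boxes around.

Things in the scene. Friction and masses are not known exactly. Their poses are not given: they have to be found in the camera images.
- stand: Steel drying stand, fixed. Origin on the bench below the middle between its two hooks; x points from the open front to its posts, y along the line of hooks, z up. Dark base plate 15 mm high, x +67 to +137, y -150 to +150 mm: its front face (x = +67) is the tray's stop. 12 mm posts at x = +82, y = +-106 mm, 197 mm high, joined by a 10 mm bar 60 mm up.
- hook_left: Hook at stand x = 0, y = +106 mm, of 6 mm wire; axes as the stand's; origin on its seat (top of the wire where a rod rests), 170 mm above the bench. The wire comes from the post 22 mm above the seat, dips to a flat seat 12 mm long with sloping sides and ends in an upturned tip at x = -19 mm, its top 25 mm above the seat. Mouth about 35 mm wide.
- hook_right: The same hook at stand y = -106 mm.
- rack: Slide rack, loose, 0.34 to 0.55 kg, stands left or right of the stand. Origin: centre of underside; y along its length, z up. End plates 56 (x) by 4 by 116 mm high at y = +-90 mm, glass slides between. 8 mm rod along y, 110 mm up, with 18 mm collars at y = +-116 to 122 mm; the free rod between plate and collar goes into a hook. Either way round. Hung, its underside is 64 mm above the bench.
- rack_grip (a point): Middle of the rack's grip, a grey block on top of the rod, 14 mm thick (rack x), 60 mm long (rack y), from 106 to 152 mm above the rack's underside; this point is 132 mm above the underside and 22 mm above the rod's axis. Axes as the rack's.
- rod_a (a point): Point on the rod's axis at rack y = +106 mm, the middle of one free end of the rod. In a hook it lies about 4 mm above the seat.
- rod_b (a point): The same at rack y = -106 mm.
- tray: Bare metal drip tray, loose, 0.35 kg: 130 (x) by 230 (y) by 25 mm high, walls and floor 4 mm, open on top. Origin: centre of underside. Lies in front (-x) of the stand. Home, its far long wall touches the base plate, origin at stand x = +2, y = 0 mm. Push it from outside, or from inside with fingers lowered into it. It takes up to 8 N. Once the rack hangs there is little room above it.
- slide_box: Closed grey box, loose, 85 by 200 by 40 mm high, 0.8 kg, on the side opposite to the rack; origin at the centre of its underside. Bystander.
- jar_left: Small amber jar, loose, 52 mm across, 85 mm high, left (stand +y) of the stand's hooks; origin at the centre of its underside. Bystander.
- jar_right: The same jar right (stand -y) of the hooks. Bystander.
- wash_bottle: White plastic bottle, loose, 60 mm across, 190 mm high, between robot and stand to one side; origin at the centre of its underside. Bystander.
- beaker: Glass beaker, loose, 68 mm across, 95 mm high, on the side opposite to the bottle; origin at the centre of its underside. Bystander.
- petri: Stack of three flat glass dishes, loose, 90 mm across, 45 mm high, behind to the left; origin at the centre of its underside. Bystander.

How it is judged:
On the way:
1. the rack's rod lies down in both hooks (both rod ends within 4 mm of their seated height) while the gripper still holds the rack (x of rod_a in the frame of stand between -0.011 and 0.011 m and z of rod_a in the frame of stand between 0.165 and 0.178 m and x of rod_b in the frame of stand between -0.011 and 0.011 m and z of rod_b in the frame of stand between 0.165 and 0.178 m and y of rack_grip in the frame of stand between -0.013 and 0.013 m and contact force between the fingers and rack above 0.5 N), for 0.1 s.
At the end, for the whole second after the job is handed in: Rack still and upright (0.15 rad), carried by both hooks: rod ends within 11 mm of the hooks' line and 4 mm of seated height, its middle within 13 mm of the stand's. Tray flat, still, within 8 mm of flush with the base, 18 mm of centred, square within 0.07 rad (x of rod_a in the frame of stand between -0.011 and 0.011 m and z of rod_a in the frame of stand between 0.165 and 0.178 m and x of rod_b in the frame of stand between -0.011 and 0.011 m and z of rod_b in the frame of stand between 0.165 and 0.178 m and y of rack_grip in the frame of stand between -0.013 and 0.013 m and contact force between rack and hook_left above 0.2 N and contact force between rack and hook_right above 0.2 N and angle between rack's own z axis and vertical below 0.15 rad and linear speed of rack below 0.03 m/s and angular speed of rack below 0.3 rad/s and x of tray in the frame of stand between -0.006 and 0.008 m and y of tray in the frame of stand between -0.018 and 0.018 m and angle between the x axis of tray and the x axis of stand, either way round below 0.07 rad and angle between tray's own z axis and vertical below 0.04 rad and height (world z) of tray below 0.005 m and linear speed of tray below 0.02 m/s); the robot touches nothing.
It fails at once if the rack is tipped over (more than 0.6 rad) (angle between rack's own z axis and vertical above 0.6 rad).
It fails at once if the tray is lifted off the bench (by more than 20 mm) or tipped (height (world z) of tray above 0.02 m or angle between tray's own z axis and vertical above 0.3 rad).
It fails at once if a bystander is moved by more than 30 mm or tipped by more than 0.4 rad (distance of any of slide_box, jar_left, jar_right, wash_bottle, beaker, petri from where it was at the start of the episode above 0.03 m or angle between any of slide_box, jar_left, jar_right, wash_bottle, beaker, petri's own z axis and vertical above 0.4 rad).
It also fails if it takes over 72 s, if anything falls off the work surface, if the arm or the gripper's body presses on something with over 40 N, if the wrist force passes 120 N, or if a joint passes its speed limit or range.

## Working session

There is one attempt and no reset: what is moved stays moved. The work goes in short steps, Python scripts to look and compute and a tool call to move; the robot and the scene stay as the last step left them, time stands still between calls to the robot, and variables do not carry over. Pictures are saved under pics/ and viewed, and the job is handed in when it is done.

Besides the shell and the picture viewer there is one more tool, called after "Request:" by a JSON object that holds its "name" and its "arguments", one argument or row to a line. apply_moves: Moves the arm, as the interface text tells. Its arguments: {"type":"object","properties":{"commands":{"type":"array","items":{"type":"array","items":{"type":"array","items":{"type":"number"}}}},"newtons":{"type":"number"}},"required":["commands"]}

```bash
ls; mkdir -p pics
python3 - <<'E'
from rig import bot
import cv2,json
s=bot.read_state();print(s['clock'],s['tool_pos'],s['ee_rot'],s['force'],s['gripper_width'],bot.grasp_offset)
for n in ['scene','top','wrist']:
    m=bot.camera_model(n);print(n,m['fx'],m['cx'],m['cy']);print(m['extrinsics'])
    cv2.imwrite(f'pics/{n}0.png',bot.get_image(n))
E
```

```text
pics
0.0 [ 0.14418364 -0.60790883  0.23072726] [ 7.84442231e-01 -6.20201648e-01 -3.92300558e-04 -3.84979706e-04] [-0.11410338 -0.2422944  -0.26459738] 0.08530696561444528 0.0187
scene 379.7665310966308 273.0839425296216 207.89258920968666
[[ 0.74504863  0.41177059 -0.52473567  1.06868285]
 [ 0.66700836 -0.46177265  0.58469298 -0.62076053]
 [-0.0015492  -0.78562778 -0.6186975   0.75209982]
 [ 0.          0.          0.          1.        ]]
top 496.38192307586854 284.62632613694353 210.3497571833865
[[ 0.02932645 -0.99664819  0.07636982  0.41336552]
 [-0.99953581 -0.02860882  0.01047409 -0.01040506]
 [-0.00825413 -0.07664154 -0.99702455  1.45890743]
 [ 0.          0.          0.          1.        ]]
wrist 362.8234859150003 278.9600419672393 201.1573989951237
[[ 2.31352486e-01 -9.28948662e-01 -2.89016280e-01  2.17360946e-01]
 [-9.72869914e-01 -2.21029402e-01 -6.83383848e-02 -5.90136493e-01]
 [-3.98244256e-04  2.96985498e-01 -9.54881906e-01  3.74475839e-01]
 [ 0.00000000e+00  0.00000000e+00  0.00000000e+00  1.00000000e+00]]
```

View pics/scene0.png

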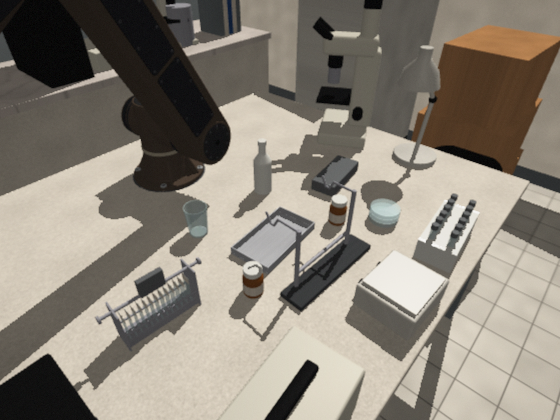

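View pics/top0.png

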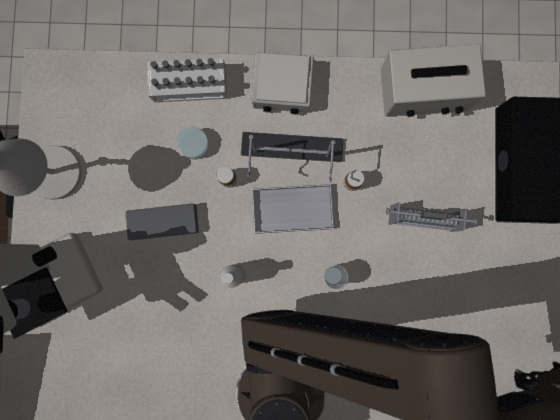

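View pics/wrist0.png

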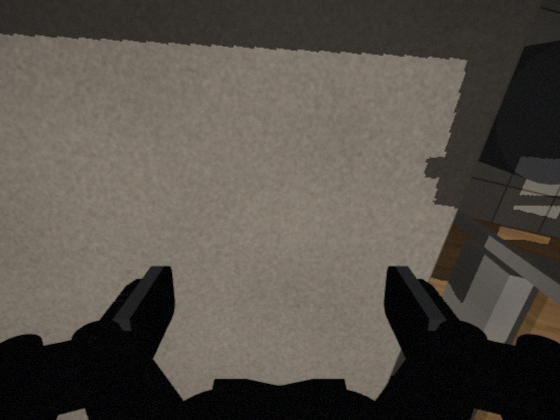

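The top picture has +x up and +y left: stand base around (292,147), tray (293,209), rack (427,217), jars (226,176) and (355,180), bottle (231,275), beaker (336,276), box (162,222). I'll zoom in to get accurate pixels.

Run:
```python
import cv2
i=cv2.imread('pics/top0.png')
def c(n,x,y,w,h,k,src=i): cv2.imwrite(f'pics/{n}.png',cv2.resize(src[y:y+h,x:x+w],None,fx=k,fy=k,interpolation=cv2.INTER_CUBIC))
c('t_stand',220,120,160,120,5)
c('t_rack',380,190,120,60,6.5)
s=cv2.imread('pics/scene0.png')
c('s_stand',215,150,190,160,4.2 if 0 else 3.7,s)
c('s_rack',90,250,130,100,6,s)
```

```text
(no output)
```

View pics/t_stand.png

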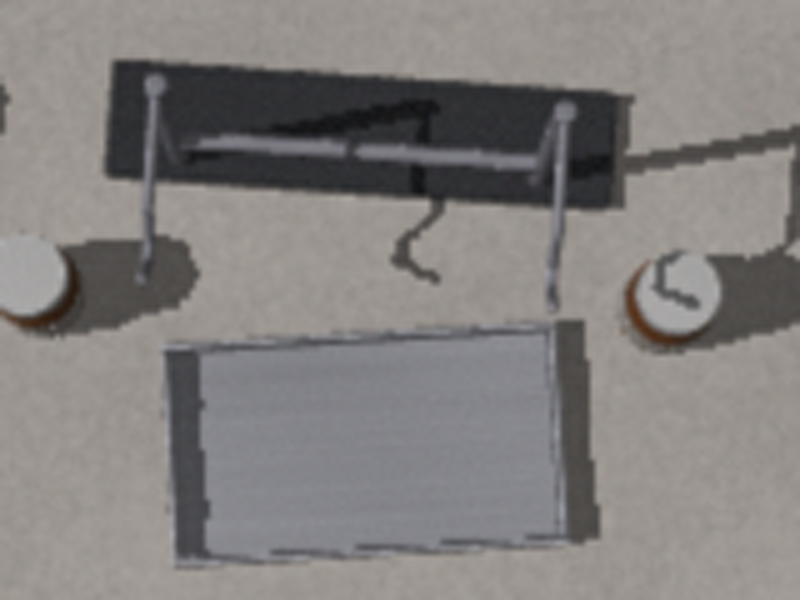

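View pics/t_rack.png

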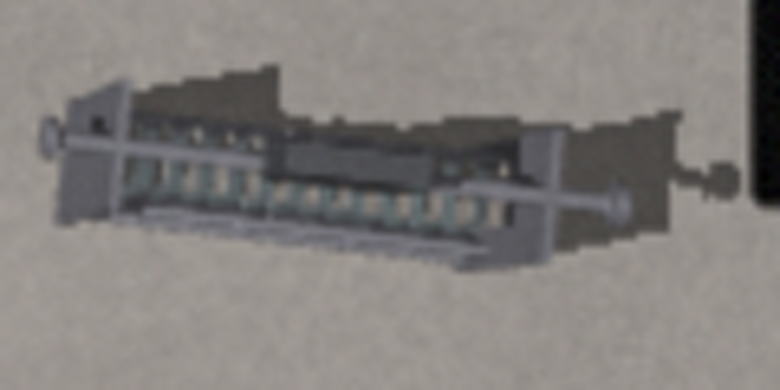

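View pics/s_stand.png

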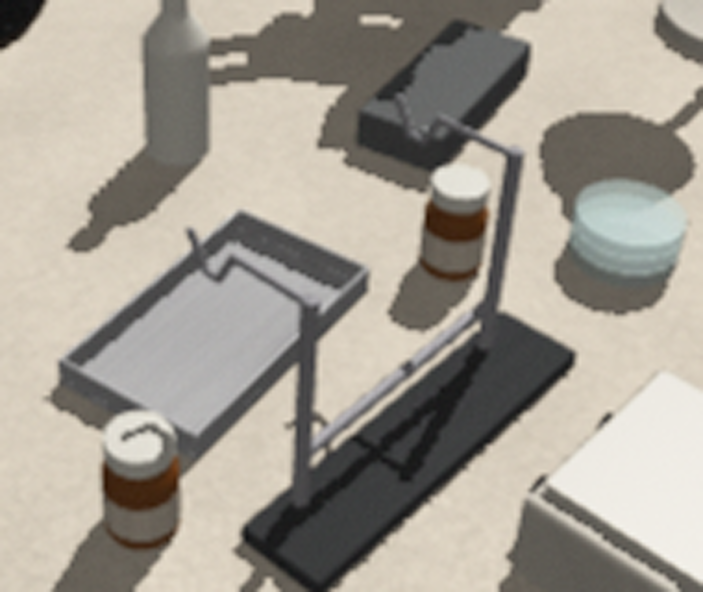

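View pics/s_rack.png

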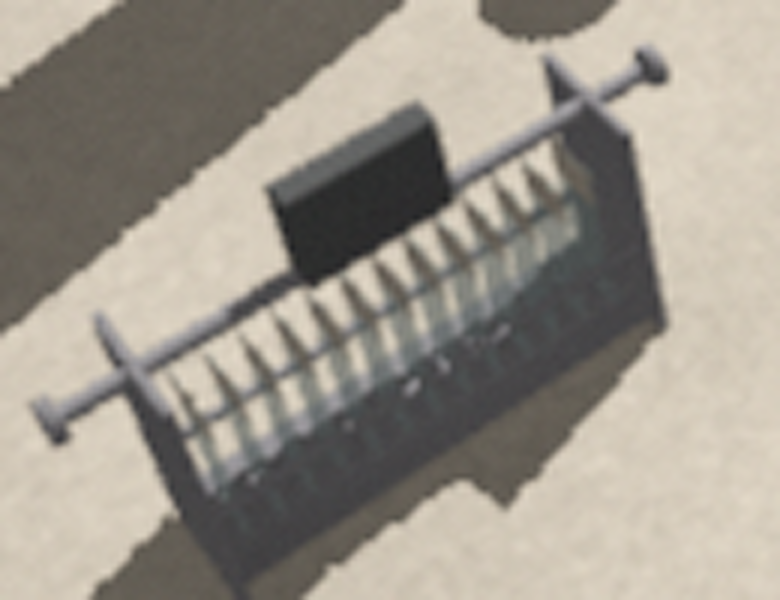

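```bash
cat > fit.py <<'E'
import numpy as np
from scipy.optimize import least_squares
def uncrop(p,x0,y0,k): return np.array([x0+(p[0]+.5)/k-.5, y0+(p[1]+.5)/k-.5])
def proj(m,P):
    E=np.array(m['extrinsics']);P=np.atleast_2d(P)
    c=(P-E[:3,3])@E[:3,:3]
    return np.c_[m['fx']*c[:,0]/c[:,2]+m['cx'], m['fy']*c[:,1]/c[:,2]+m['cy']]
def place(q,L):
    c,s=np.cos(q[2]),np.sin(q[2]);L=np.atleast_2d(L)
    return np.c_[q[0]+c*L[:,0]-s*L[:,1], q[1]+s*L[:,0]+c*L[:,1], L[:,2]]
def fit(obs,q0,verbose=True):
    # obs: list (cam, local pt m, pixel)
    def r(q): return np.concatenate([(proj(m,place(q,L))[0]-px) for m,L,px in obs])
    s=least_squares(r,q0,loss='soft_l1',f_scale=1.)
    if verbose: print(np.round(s.x,4),'res',np.round(r(s.x).reshape(-1,2),1).tolist())
    return s.x
def ray(m,px,z):
    E=np.array(m['extrinsics']);d=E[:3,:3]@[(px[0]-m['cx'])/m['fx'],(px[1]-m['cy'])/m['fy'],1]
    return E[:3,3]+d*(z-E[2,3])/d[2]
E
cat > m1.py <<'E'
from rig import bot
from fit import *
T=bot.camera_model('top');S=bot.camera_model('scene')
t=lambda *p:uncrop(p,220,120,5); s=lambda *p:uncrop(p,215,150,3.7)
st=[(82,106,197,155,82),(82,-106,197,566,107),(-19,106,195,141,280),(-19,-106,195,553,305),(137,150,15,115,60),(137,-150,15,617,95),(67,150,15,107,175)]
ss=[(82,106,197,516,153),(82,-106,197,310,303),(-19,-106,195,190,232),(137,150,15,574,355),(67,-150,15,246,533)]
for nm,a,b in(('T',st,[]),('S',[],ss),('both',st,ss)):
    print(nm);fit([(T,np.array(x[:3])/1e3,t(*x[3:])) for x in a]+[(S,np.array(x[:3])/1e3,s(*x[3:])) for x in b],[.63,-.02,0])
print('tray')
a=[(65,115,25,165,346),(65,-115,25,556,322),(-65,-115,25,568,541),(-65,115,25,177,566)]
b=[(-65,115,25,240,212),(65,115,25,367,270),(-65,-115,25,62,362),(65,-115,25,190,438)]
for a_,b_ in((a,[]),([],b),(a,b)):
    fit([(T,np.array(x[:3])/1e3,t(*x[3:])) for x in a_]+[(S,np.array(x[:3])/1e3,s(*x[3:])) for x in b_],[.5,-.02,0])
print('rack')
t=lambda *p:uncrop(p,380,190,6.5); s=lambda *p:uncrop(p,90,250,6)
a=[(0,119,110,50,137),(0,-119,110,618,203),(7,30,152,288,141),(7,-30,152,442,157),(28,90,116,130,82),(28,-90,116,562,130)]
b=[(0,119,110,652,66),(0,-119,110,50,420),(-7,30,152,417,103),(-7,-30,152,268,188),(7,30,152,436,122)]
for a_,b_ in((a,[]),([],b),(a,b)):
    fit([(T,np.array(x[:3])/1e3,t(*x[3:])) for x in a_]+[(S,np.array(x[:3])/1e3,s(*x[3:])) for x in b_],[.5,-.4,0])
for n,px,z in(('jl',(226,176),.085),('jr',(356,178.5),.085),('beaker',(336,276),.095),('bottle cap',(229,268),.19),):
    print(n,ray(T,px,z).round(3))
E
python3 m1.py
```

```text
T
[ 0.6125 -0.007  -0.0384] res [[0.2, 0.5], [0.1, 0.9], [0.2, -0.2], [0.2, 0.2], [-0.6, -0.5], [0.4, -0.9], [-0.8, -0.1]]
S
[ 0.6176 -0.0134 -0.0278] res [[-0.2, -0.3], [0.5, 0.3], [-0.1, 0.3], [1.1, -0.6], [-1.6, -0.1]]
both
[ 0.6139 -0.0087 -0.0311] res [[0.6, 0.3], [0.5, 0.0], [0.9, -0.5], [0.9, -0.6], [-0.4, -0.6], [0.7, -1.8], [-0.4, -0.2], [-0.4, -1.5], [0.4, -1.5], [0.0, -1.4], [0.9, -1.9], [-1.7, -2.2]]
tray
[ 0.5299 -0.0192  0.0897] res [[-0.5, -0.4], [0.2, -0.4], [0.9, 0.4], [-0.4, 0.3]]
[ 0.5342 -0.0236  0.0769] res [[-0.2, -0.8], [0.9, -0.1], [-2.3, -0.3], [0.5, 0.7]]
[ 0.5312 -0.0204  0.0855] res [[-0.0, -1.0], [0.8, -0.6], [1.2, 0.2], [-0.1, -0.3], [-0.6, -1.7], [0.5, -1.3], [-2.0, -1.1], [0.9, -0.5]]
rack
[ 0.5125 -0.3942 -0.0861] res [[0.1, 0.4], [0.1, 0.3], [0.6, -0.2], [-0.4, -0.0], [-0.1, -0.3], [-0.2, -0.1]]
[ 0.5163 -0.3961 -0.0964] res [[0.2, 0.4], [0.0, 0.6], [0.2, -0.7], [-1.1, -0.2], [0.4, -0.3]]
[ 0.5139 -0.3949 -0.0892] res [[0.4, -0.2], [0.4, -0.1], [0.8, -0.7], [-0.1, -0.5], [0.2, -0.9], [0.1, -0.5], [-0.2, -0.6], [0.2, -0.2], [-0.1, -1.6], [-1.2, -1.1], [0.1, -1.2]]
jl [0.61  0.171 0.085]
jr [ 0.613 -0.192  0.085]
beaker [ 0.342 -0.141  0.095]
bottle cap [0.359 0.14  0.19 ]
```

```bash
cat > go.py <<'E'
import sys,numpy as np
from scipy.spatial.transform import Rotation as R
from rig import bot
# usage: go.py x y z stand-like-yaw(rad) -> shift in tool axes mm and turn about tool z. heading of tool x = yaw-90deg
def plan(x,y,z,yaw):
    s=bot.read_state();p=np.array(s['tool_pos']);A=R.from_quat(s['ee_rot'])
    B=R.from_euler('z',yaw-np.pi/2)*R.from_euler('x',np.pi)
    d=A.inv().apply(np.array([x,y,z])-p)*1e3; r=(A.inv()*B).as_rotvec()
    return d,r
if __name__=='__main__':
    s=bot.read_state();print('t',round(s['clock'],2),np.round(s['tool_pos'],4),'F',np.round(s['force'],1),'w',round(s['gripper_width']*1e3,1),'j',np.round(s['joint_positions'],2))
    v=list(map(float,sys.argv[1:]))
    for i in range(0,len(v),4):
        d,r=plan(*v[i:i+4]);print(np.round(d,1).tolist(),np.round(r,4).tolist())
E
python3 go.py 0.30 -0.42 0.26 0.086  0.43 -0.2 0.26 0.086 0.443 -0.028 0.26 0.086
```

```text
t 0.15 [ 0.1442 -0.608   0.2309] F [0.  0.6 0.1] w 85.6 j [-1.44  0.49  1.56  0.    1.09 -0.11]
[-147.0, -195.0, -29.0] [-0.0, 0.0008, 0.1468]
[-331.1, -372.2, -28.8] [-0.0, 0.0008, 0.1468]
[-495.4, -424.5, -28.7] [-0.0, 0.0008, 0.1468]
```

Request:
{"name": "apply_moves", "arguments": {
  "commands": [
    [[-37,-49,-15,0,0,0.05,60],[-74,-98,-29,0,0,0.1,60],[-110,-147,-29,0,0,0.147,60],[-147,-195,-29,0,0,0.147,60],[-185,-232,-29,0,0,0.147,60]]
  ]
}}

```text
clock: 0.78
tool_pos: [0.3284, -0.3728, 0.2603]
ee_rot: [0.737, -0.676, 0.0, -0.0]
force: [0.4, -0.6, 0.9]
gripper_width: 0.0602
```

```bash
python3 go.py  0.43 -0.2 0.26 0.086 0.443 -0.028 0.26 0.086
```

```text
t 0.78 [ 0.3284 -0.3728  0.2603] F [ 0.4 -0.6  0.9] w 60.2 j [-0.98  0.28  1.83  0.    1.04  0.5 ]
[-163.5, -116.1, 0.3] [-0.0002, -0.0001, 0.0002]
[-333.7, -143.9, 0.3] [-0.0002, -0.0001, 0.0002]
```

Request:
{"name": "apply_moves", "arguments": {
  "commands": [
    [[-50,-36,0,0,0,0,60],[-100,-72,0,0,0,0,60],[-155,-100,0,0,0,0,60],[-210,-124,0,0,0,0,60],[-270,-135,0,0,0,0,60]]
  ]
}}

```text
clock: 1.4
tool_pos: [0.4392, -0.0922, 0.2602]
ee_rot: [0.737, -0.676, 0.0, -0.0]
force: [0.7, -1.1, -0.1]
gripper_width: 0.0594
```

Request:
{"name": "apply_moves", "arguments": {
  "commands": [
    [[-32,-5,40,0,0,0,60],[-64,-9,80,0,0,0,60]]
  ]
}}

```text
clock: 1.65
tool_pos: [0.4422, -0.0281, 0.1797]
ee_rot: [0.737, -0.676, 0.001, -0.0]
force: [0.8, -0.3, -0.6]
gripper_width: 0.06
```

```bash
python3 go.py  0.443 -0.028 0.005 0.086
python3 - <<'E'
from rig import bot
import cv2,pickle
m=bot.camera_model('wrist');i=bot.get_image('wrist');t=bot.get_image('top')
pickle.dump(m,open('w1.pkl','wb'));cv2.imwrite('pics/w1.png',i);cv2.imwrite('pics/t1.png',t)
cv2.imwrite('pics/t1c.png',cv2.resize(t[120:280,200:400],None,fx=3.7,fy=3.7,interpolation=cv2.INTER_CUBIC))
E
```

```text
t 1.65 [ 0.4422 -0.0281  0.1797] F [ 0.8 -0.3 -0.6] w 60.0 j [-0.21  0.31  2.05 -0.    0.78  1.27]
[-0.1, -0.5, 174.7] [-0.0016, -0.0006, 0.0006]
```

View pics/w1.png

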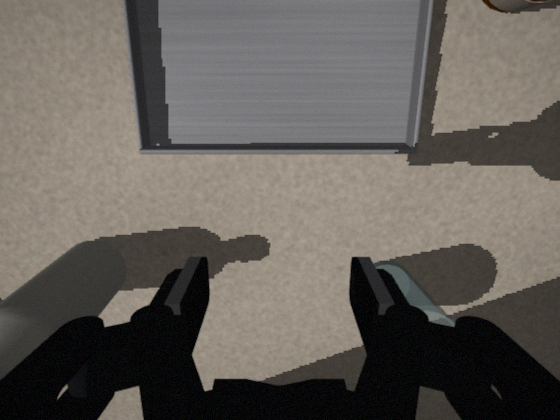

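View pics/t1c.png

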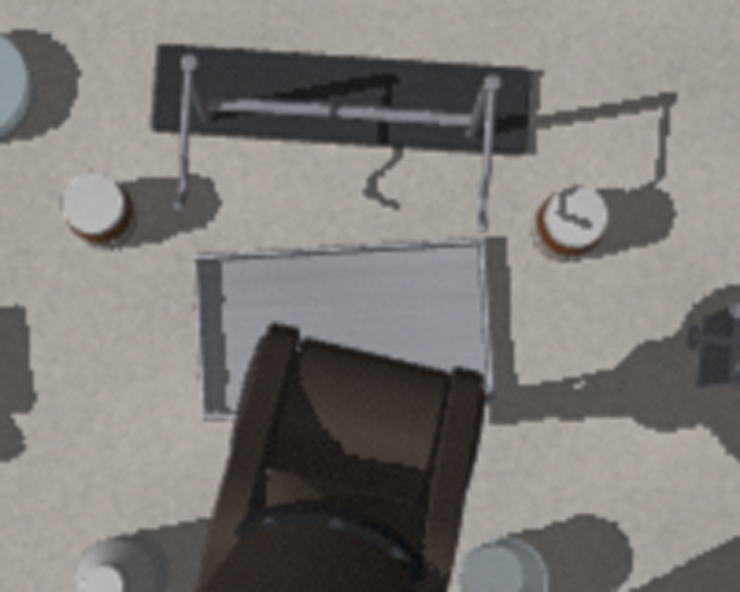

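Run:
```python
from fit import *;import pickle
W=pickle.load(open('w1.pkl','rb'))
o=[(W,np.array([-.065,.115,.025]),np.array([141,152.5])),(W,np.array([-.065,-.115,.025]),np.array([416,152.5]))]
fit(o,[.53,-.02,.08])
print(ray(W,(141,152),.025),ray(W,(416,152),.025))
```

```text
[ 0.5316 -0.0198  0.0871] res [[-1.6, 0.1], [1.6, 0.1]]
[0.45740538 0.08782355 0.025     ] [ 0.47718119 -0.13858533  0.025     ]
```

Request:
{"name": "apply_moves", "arguments": {
  "commands": [
    [[0,0,55,0,0,0,60],[0,0,105,0,0,0,60],[0,0,145,0,0,0,60],[0,0,165,0,0,0,60],[0,0,171,0,0,0,60]]
  ]
}}

```text
clock: 2.38
tool_pos: [0.4423, -0.0301, 0.0087]
ee_rot: [0.737, -0.676, -0.0, 0.0]
force: [-0.5, 0.3, -0.8]
gripper_width: 0.06
```

```bash
python3 go.py  0.443 -0.028 0.005 0.086
python3 - <<'E'
from rig import bot
import cv2,pickle
cv2.imwrite('pics/w2.png',bot.get_image('wrist'))
E
```

```text
t 2.38 [ 0.4423 -0.0301  0.0087] F [-0.5  0.3 -0.8] w 60.0 j [-0.22  0.64  2.18 -0.    0.32  1.27]
[-2.0, -0.9, 3.7] [0.001, 0.0002, -0.0006]
```

View pics/w2.png

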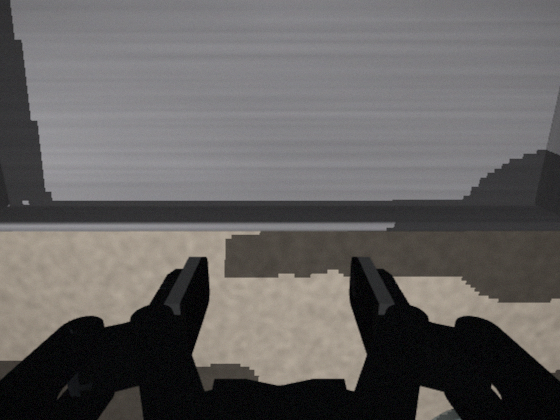

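```bash
python3 go.py  0.453 -0.027 0.007 0.086 .465 -.024 .007 .07 .480 -.020 .007 .04 .495 -.015 .007 .01 .510 -.010 .007 -.02 .522 -.0065 .007 -.034
```

```text
t 2.42 [ 0.4424 -0.03    0.0088] F [-1.2 -0.4 -1.8] w 60.0 j [-0.22  0.64  2.18 -0.    0.32  1.27]
[-2.1, -10.8, 1.8] [0.0006, 0.0001, -0.0006]
[-4.1, -23.0, 1.8] [0.0006, 0.0001, 0.0154]
[-6.8, -38.3, 1.8] [0.0006, 0.0, 0.0454]
[-10.5, -53.7, 1.8] [0.0006, 0.0, 0.0754]
[-14.2, -69.1, 1.8] [0.0006, 0.0, 0.1054]
[-16.6, -81.3, 1.7] [0.0006, 0.0, 0.1194]
```

Request:
{"name": "apply_moves", "arguments": {
  "commands": [
    [[-2,-11,1.5,0,0,0,60],[-3,-16,1.5,0,0,0.005,60],[-4,-23,1.5,0,0,0.015,60],[-5.5,-31,1.5,0,0,0.03,60],[-7,-38,1.5,0,0,0.045,60]]
  ]
}}

```text
clock: 3.05
tool_pos: [0.4799, -0.0191, 0.0079]
ee_rot: [0.721, -0.693, 0.0, -0.0]
force: [-3.5, -1.8, 3.5]
gripper_width: 0.06
```

```bash
python3 go.py   .495 -.015 .007 .01 .510 -.010 .007 -.02 .522 -.0065 .007 -.034
```

```text
t 3.05 [ 0.4799 -0.0191  0.0079] F [-3.5 -1.8  3.5] w 60.0 j [-0.18  0.66  2.09 -0.    0.39  1.35]
[-3.5, -15.3, 1.0] [-0.0001, -0.0001, 0.0298]
[-7.9, -30.4, 1.0] [-0.0001, -0.0001, 0.0598]
[-10.9, -42.6, 1.0] [-0.0001, -0.0001, 0.0738]
```

Request:
{"name": "apply_moves", "arguments": {
  "commands": [
    [[-2,-8,0,0,0,0.015,60],[-3.5,-15,0,0,0,0.03,60],[-5.5,-23,0,0,0,0.045,60],[-8,-30,0,0,0,0.06,60],[-9.5,-37,0,0,0,0.074,60]]
  ]
}}

```text
clock: 3.68
tool_pos: [0.5164, -0.0081, 0.0077]
ee_rot: [-0.695, 0.719, 0.0, -0.0]
force: [-2.0, -0.4, 0.9]
gripper_width: 0.0599
```

```bash
python3 go.py .5395 -.006 .007 -.034
python3 - <<'E'
from rig import bot
import cv2,pickle
m=bot.camera_model('wrist');i=bot.get_image('wrist');t=bot.get_image('top');s=bot.get_image('scene')
pickle.dump(m,open('w3.pkl','wb'));cv2.imwrite('pics/w3.png',i)
cv2.imwrite('pics/t3c.png',cv2.resize(t[120:240,220:380],None,fx=5,fy=5,interpolation=cv2.INTER_CUBIC))
cv2.imwrite('pics/s3c.png',cv2.resize(s[150:310,215:405],None,fx=3.7,fy=3.7,interpolation=cv2.INTER_CUBIC))
E
```

```text
t 3.67 [ 0.5164 -0.0081  0.0077] F [-2.  -0.4  0.9] w 59.9 j [-0.14  0.68  2.   -0.    0.45  1.46]
[-2.9, -23.0, 0.7] [0.0001, -0.0001, -0.0]
```

View pics/t3c.png

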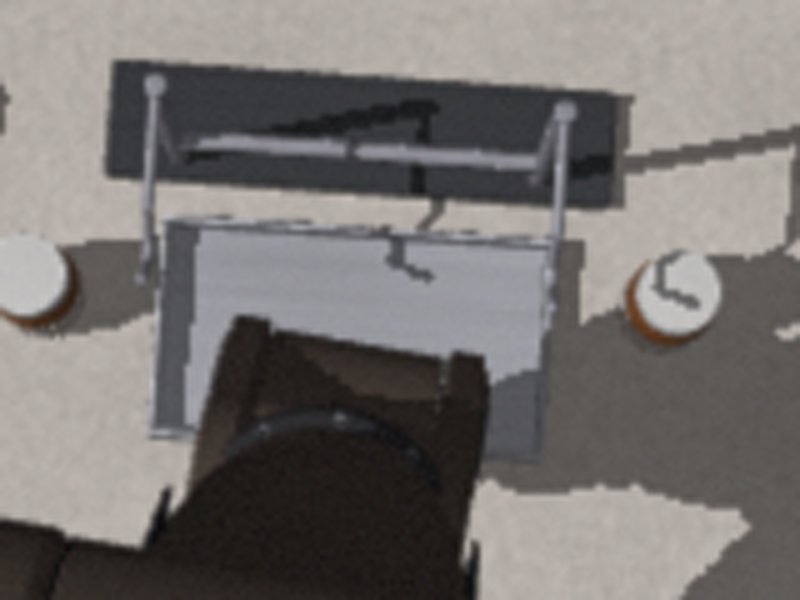

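View pics/s3c.png

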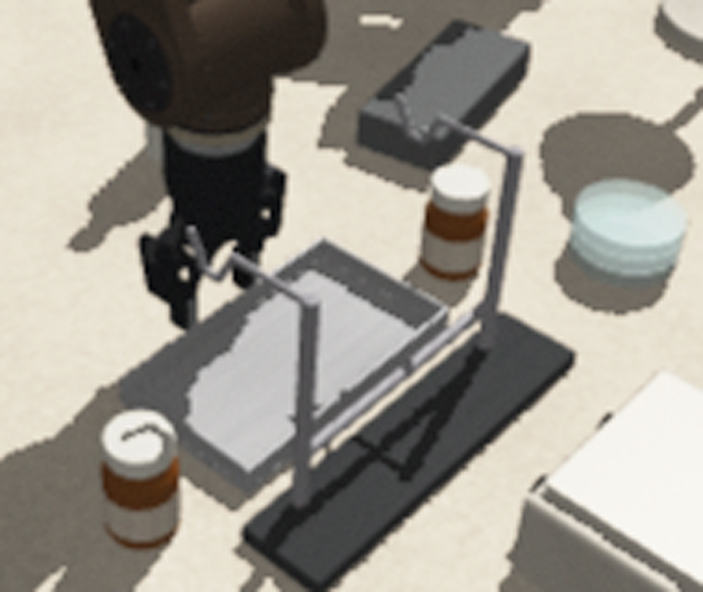

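View pics/w3.png

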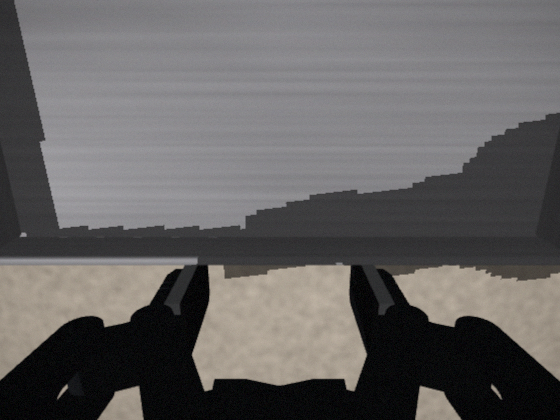

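Run:
```python
from rig import bot
from fit import *
T=bot.camera_model('top');S=bot.camera_model('scene')
t=lambda *p:uncrop(p,220,120,5); s=lambda *p:uncrop(p,215,150,3.7)
a=[(65,115,25,165,219),(65,-115,25,555,241),(-65,115,25,152,436),(-65,-115,25,540,460)]
b=[(-65,115,25,325,240),(65,115,25,446,305),(65,-115,25,248,490)]
for a_,b_ in((a,[]),([],b),(a,b)):
    fit([(T,np.array(x[:3])/1e3,t(*x[3:])) for x in a_]+[(S,np.array(x[:3])/1e3,s(*x[3:])) for x in b_],[.58,-.02,0])
```

```text
[ 0.5908 -0.0095 -0.0321] res [[-0.4, -0.5], [0.3, -0.2], [-0.8, 0.4], [0.9, 0.4]]
[ 0.5993 -0.0193 -0.0185] res [[-1.9, 0.2], [0.7, 2.3], [0.2, -2.1]]
[ 0.592  -0.0102 -0.0324] res [[-0.1, -0.9], [0.6, -0.6], [-0.5, -0.1], [1.1, -0.0], [-1.3, -2.1], [0.7, 0.0], [-0.3, -5.8]]
```

Request:
{"name": "apply_moves", "arguments": {
  "commands": [
    [[-0.5,-6,0,0,0,0.002,60],[-1,-12,0,0,0,0.004,60],[-1.5,-18,0,0,0,0.004,60],[-2,-20,0,0,0,0.004,60],[-2,-21,0,0,0,0.004,60]]
  ]
}}

```text
clock: 4.45
tool_pos: [0.5369, -0.007, 0.0077]
ee_rot: [-0.694, 0.72, 0.0, -0.0]
force: [-2.7, 0.1, 0.9]
gripper_width: 0.0601
```

Request:
{"name": "apply_moves", "arguments": {
  "commands": [
    [[0,-1,0,0,0,0,60],[0,-2,0,0,0,0,60]]
  ]
}}

```text
clock: 4.7
tool_pos: [0.539, -0.0071, 0.0077]
ee_rot: [-0.694, 0.72, -0.0, -0.0]
force: [-2.4, 1.1, -1.0]
gripper_width: 0.0598
```

Request:
{"name": "apply_moves", "arguments": {
  "commands": [
    [[0,-1,0,0,0,0,60],[0,-1.5,0,0,0,0,60]]
  ]
}}

```text
clock: 4.95
tool_pos: [0.5396, -0.007, 0.0077]
ee_rot: [-0.694, 0.72, 0.001, -0.001]
force: [-7.2, 0.1, 3.7]
gripper_width: 0.0602
```

Request:
{"name": "apply_moves", "arguments": {
  "commands": [
    [[0,-1,0,0,0,0,60],[0,-1,0,0,0,0,60]]
  ]
}}

```text
clock: 5.2
tool_pos: [0.5397, -0.0069, 0.0077]
ee_rot: [-0.694, 0.72, 0.002, -0.001]
force: [-10.4, 1.8, 5.9]
gripper_width: 0.0601
```

Run:
```python
from rig import bot
import cv2,pickle
t=bot.get_image('top')
cv2.imwrite('pics/t4c.png',cv2.resize(t[120:240,220:380],None,fx=5,fy=5,interpolation=cv2.INTER_CUBIC))
s=bot.get_image('scene')
cv2.imwrite('pics/s4c.png',cv2.resize(s[150:310,215:405],None,fx=3.7,fy=3.7,interpolation=cv2.INTER_CUBIC))
```

```text
(no output)
```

View pics/t4c.png

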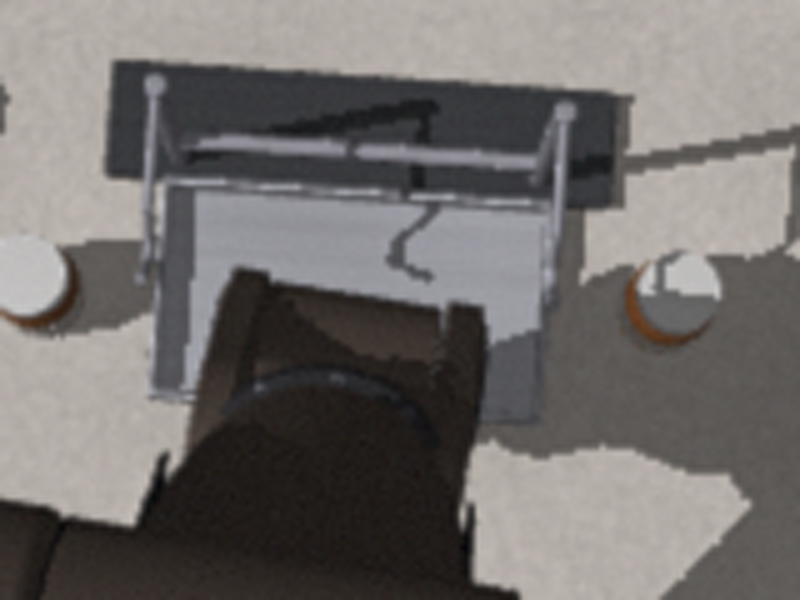

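View pics/s4c.png

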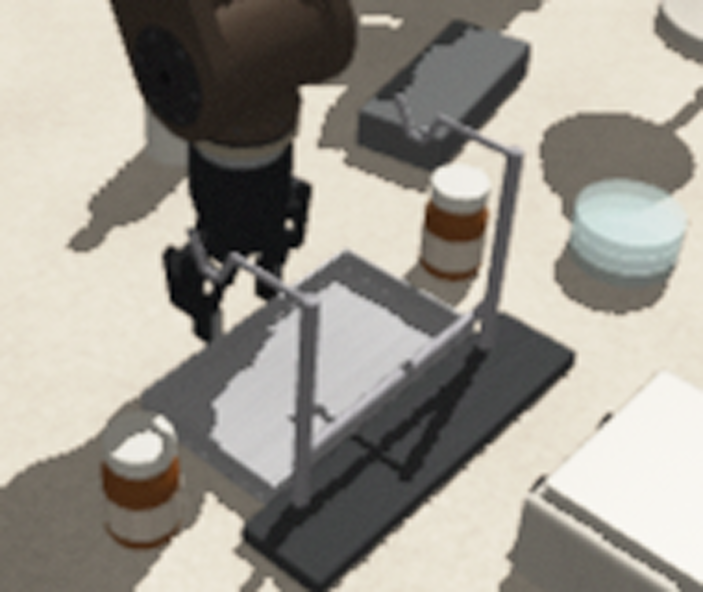

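```bash
python3 - <<'E'
from rig import bot
from fit import *
T=bot.camera_model('top')
t=lambda *p:uncrop(p,220,120,5)
a=[(65,115,25,165,180),(65,-115,25,554,203),(-65,115,25,151,397),(-65,-115,25,540,422)]
q=fit([(T,np.array(x[:3])/1e3,t(*x[3:])) for x in a],[.58,-.02,0])
for st in ([.6125,-.007,-.0384],):
    c,s=np.cos(st[2]),np.sin(st[2]);d=q[:2]-st[:2];print('tray in stand',c*d[0]+s*d[1],-s*d[0]+c*d[1],q[2]-st[2])
E
python3 go.py .52 -.006 .007 -.034 .52 -.006 .28 -.034
```

```text
[ 0.6134 -0.0085 -0.0343] res [[-0.4, -0.4], [0.4, -0.2], [-0.7, 0.3], [0.7, 0.3]]
tray in stand 0.0009083937203073692 -0.0014937676019750722 0.004124548850419116
t 5.3 [ 0.5397 -0.0069  0.0077] F [-9.4  1.4  6.2] w 59.9 j [-0.14  0.7   1.94 -0.    0.5   1.47]
[-0.1, 19.7, 0.8] [0.004, 0.0004, -0.0035]
[-0.2, 20.8, -272.2] [0.004, 0.0004, -0.0035]
```

Request:
{"name": "apply_moves", "arguments": {
  "commands": [
    [[0,20,0,0,0,0,60],[0,25,-50,0,0,0,60],[0,25,-110,0,0,0,60],[0,25,-170,0,0,0,60],[30,25,-230,0,0,-0.15,60]]
  ]
}}

```text
clock: 5.92
tool_pos: [0.5157, -0.0335, 0.2363]
ee_rot: [0.747, -0.664, 0.001, -0.001]
force: [0.7, 0.2, 0.3]
gripper_width: 0.0603
```

```bash
python3 go.py .513 -.3945 .25 1.484
```

```text
t 5.92 [ 0.5157 -0.0335  0.2363] F [0.7 0.2 0.3] w 60.3 j [-0.19  0.33  1.82  0.    0.99  1.26]
[358.2, 44.9, -13.6] [-0.0014, -0.002, -1.3666]
```

Request:
{"name": "apply_moves", "arguments": {
  "commands": [
    [[50,7,-14,0,0,-0.18,60],[100,14,-14,0,0,-0.36,60],[155,21,-14,0,0,-0.54,60],[215,29,-14,0,0,-0.72,60],[275,36,-14,0,0,-0.9,60]]
  ]
}}

```text
clock: 6.55
tool_pos: [0.5107, -0.3136, 0.2481]
ee_rot: [0.962, -0.273, 0.001, 0.0]
force: [0.4, 0.5, -0.2]
gripper_width: 0.0601
```

```bash
python3 go.py .513 -.3945 .25 1.484
```

```text
t 6.55 [ 0.5107 -0.3136  0.2481] F [ 0.4  0.5 -0.2] w 60.1 j [-0.66  0.44  1.6   0.    1.1  -0.11]
[44.4, 67.7, -1.8] [0.0005, -0.0015, -0.4652]
```

Request:
{"name": "apply_moves", "arguments": {
  "commands": [
    [[20,30,-2,0,0,-0.17,60],[40,60,-2,0,0,-0.34,60],[44.5,68,-2,0,0,-0.465,60],[44.5,68,-2,0,0,-0.465,60]]
  ]
}}

```text
clock: 7.05
tool_pos: [0.5124, -0.3934, 0.2495]
ee_rot: [0.999, -0.047, 0.0, 0.0]
force: [0.6, -0.5, 0.6]
gripper_width: 0.0602
```

```bash
python3 go.py .513 -.3945 .25 1.484;python3 - <<'E'
from rig import bot
import cv2,pickle
m=bot.camera_model('wrist');i=bot.get_image('wrist');s=bot.get_image('scene');t=bot.get_image('top')
pickle.dump(m,open('w5.pkl','wb'));cv2.imwrite('pics/w5.png',i);cv2.imwrite('pics/s5.png',s);cv2.imwrite('pics/t5.png',t)
E
```

```text
t 7.05 [ 0.5124 -0.3934  0.2495] F [ 0.6 -0.5  0.6] w 60.2 j [-0.76  0.51  1.48 -0.    1.15 -0.66]
[0.7, 1.0, -0.5] [0.0004, -0.0004, -0.0081]
```

View pics/w5.png

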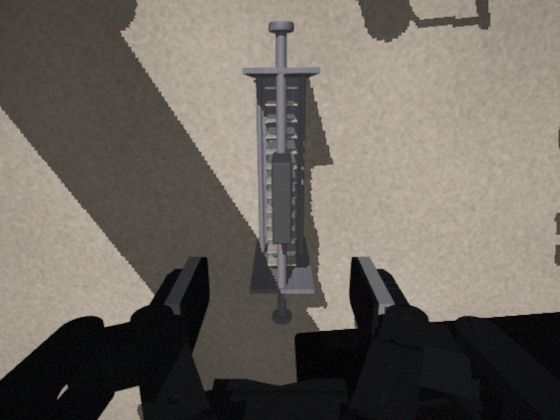

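View pics/s5.png

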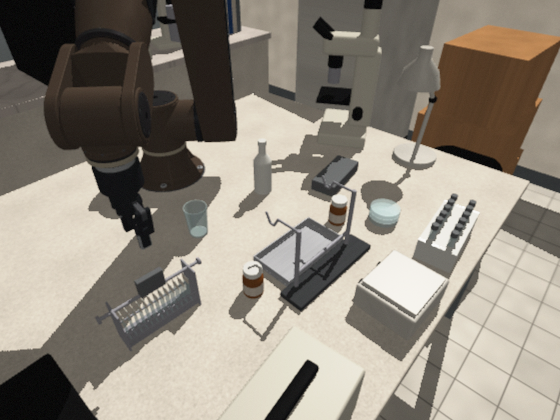

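View pics/t5.png

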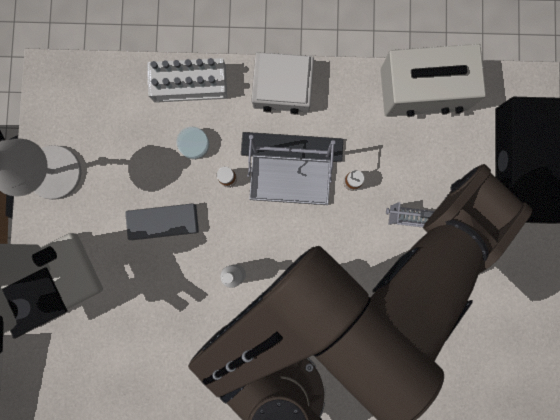

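Run:
```python
from fit import *;import pickle,cv2
W=pickle.load(open('w5.pkl','rb'))
i=cv2.imread('pics/w5.png');cv2.imwrite('pics/w5c.png',cv2.resize(i[10:340,230:340],None,fx=1.8,fy=1.8))
cv2.imwrite('pics/w5g.png',cv2.resize(i[140:260,240:330],None,fx=5,fy=5,interpolation=cv2.INTER_CUBIC))
print(proj(W,place([.513,-.3945,-.087],np.array([(0,.119,.110),(0,-.119,.110),(7e-3,.03,.152),(-7e-3,.03,.152),(7e-3,-.03,.152),(-7e-3,-.03,.152),(.028,.09,.116),(-.028,.09,.116),(.028,-.09,.116),(-.028,-.09,.116)]))).round(1))
o=[(0,.119,.110,281,28),(0,-.119,.110,282.5,316),(.028,.09,.116,319,71),(-.028,.09,.116,243,71)]
fit([(W,np.array(x[:3]),np.array(x[3:])) for x in o],[.513,-.3945,-.087])
```

```text
[[279.6  26.4]
 [281.4 314.7]
 [291.1 161.4]
 [270.3 161.6]
 [290.8 243.4]
 [271.5 243.5]
 [318.8  69.1]
 [240.9  69.7]
 [313.5 289.8]
 [248.9 290.3]]
[ 0.5138 -0.3957 -0.0871] res [[-0.1, 0.1], [-0.1, -0.2], [1.1, -0.3], [-0.7, 0.3]]
```

View pics/w5g.png

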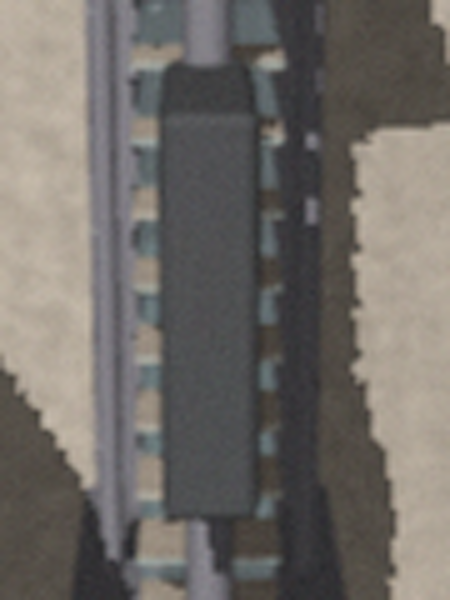

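```bash
python3 go.py .5138 -.3957 .114 1.4837
```

```text
t 7.2 [ 0.5126 -0.3921  0.2499] F [ 0.6 -0.1  0.4] w 60.4 j [-0.76  0.5   1.48  0.    1.15 -0.66]
[1.5, 3.4, 135.9] [0.0002, -0.0003, -0.008]
```

Request:
{"name": "apply_moves", "arguments": {
  "commands": [
    [[1,2.5,50,0,0,-0.007,50],[1,2.5,95,0,0,-0.007,50],[1,2.5,125,0,0,-0.007,50],[1,2.5,136,0,0,-0.007,50]]
  ]
}}

```text
clock: 7.7
tool_pos: [0.513, -0.3944, 0.1123]
ee_rot: [0.999, -0.043, -0.001, -0.001]
force: [-0.1, 0.6, -0.2]
gripper_width: 0.0503
```

```bash
python3 go.py .5138 -.3957 .114 1.4837
python3 - <<'E'
from rig import bot
import cv2
cv2.imwrite('pics/w6.png',bot.get_image('wrist'))
s=bot.get_image('scene');cv2.imwrite('pics/s6.png',cv2.resize(s[180:360,60:260],None,fx=3,fy=3))
E
```

```text
t 7.7 [ 0.513  -0.3944  0.1123] F [-0.1  0.6 -0.2] w 50.3 j [-0.76  0.65  1.61 -0.    0.88 -0.67]
[0.9, 1.3, -1.7] [-0.0012, 0.0016, 0.0004]
```

View pics/w6.png

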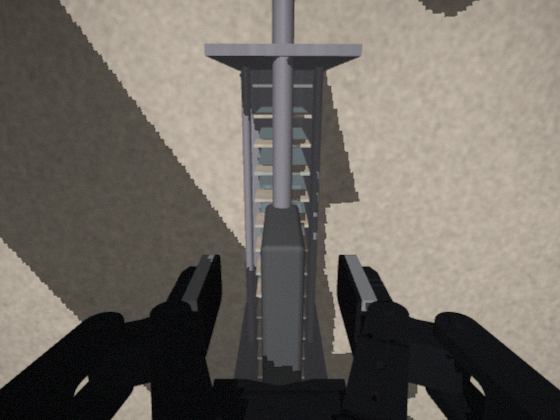

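View pics/s6.png

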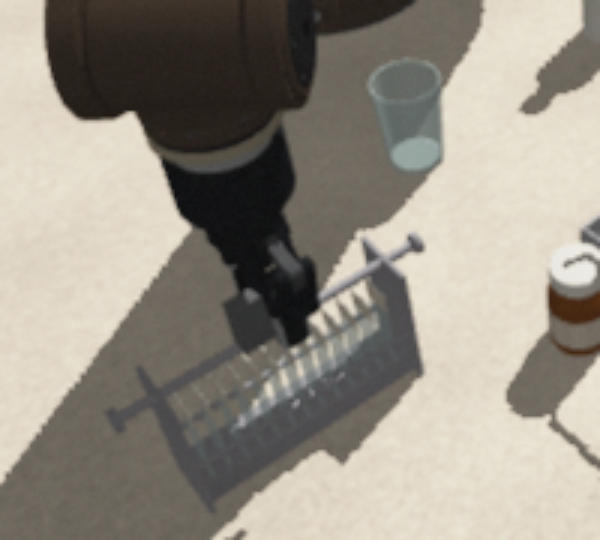

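Request:
{"name": "apply_moves", "arguments": {
  "commands": [
    [[0.8,0,-1,0,0,0,20],[0.8,0,-1,0,0,0,5],[0.8,0,-1,0,0,0,5],[0.8,0,-1,0,0,0,5],[0.8,0,-1,0,0,0,5]]
  ],
  "newtons": 70
}}

```text
clock: 8.43
tool_pos: [0.5143, -0.3956, 0.1162]
ee_rot: [0.999, -0.043, 0.001, 0.001]
force: [-1.3, 1.4, 6.5]
gripper_width: 0.0132
```

Request:
{"name": "apply_moves", "arguments": {
  "commands": [
    [[0,0,-5,0,0,0,5],[0,0,-20,0,0,0,5],[0,0,-50,0,0,0,5],[0,0,-80,0,0,0,5],[0,0,-108,0,0,0,5]]
  ]
}}

```text
clock: 9.05
tool_pos: [0.5139, -0.3953, 0.2246]
ee_rot: [0.999, -0.043, 0.0, 0.0]
force: [-0.0, -0.3, -4.1]
gripper_width: 0.0131
```

```bash
python3 go.py .515 -.2 .220 1.52 .515 -.008 .22 1.534
python3 - <<'E'
from rig import bot
import cv2
cv2.imwrite('pics/w7.png',bot.get_image('wrist'))
s=bot.get_image('scene');cv2.imwrite('pics/s7.png',cv2.resize(s[120:340,60:300],None,fx=2.5,fy=2.5))
E
```

```text
t 9.05 [ 0.5139 -0.3953  0.2246] F [-0.  -0.3 -4.1] w 13.1 j [-0.76  0.53  1.51 -0.    1.1  -0.67]
[-15.7, -194.6, 4.5] [0.0005, -0.0005, -0.0352]
[-32.2, -385.9, 4.4] [0.0005, -0.0005, -0.0492]
```

View pics/w7.png

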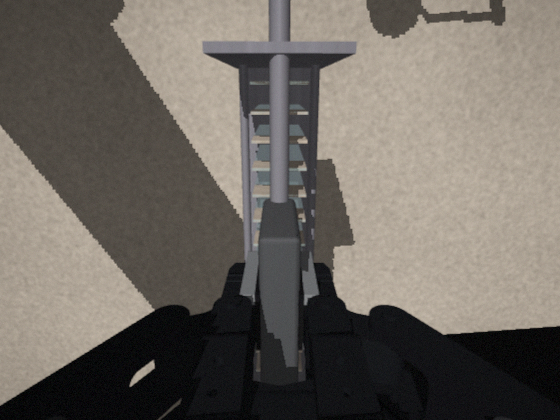

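View pics/s7.png

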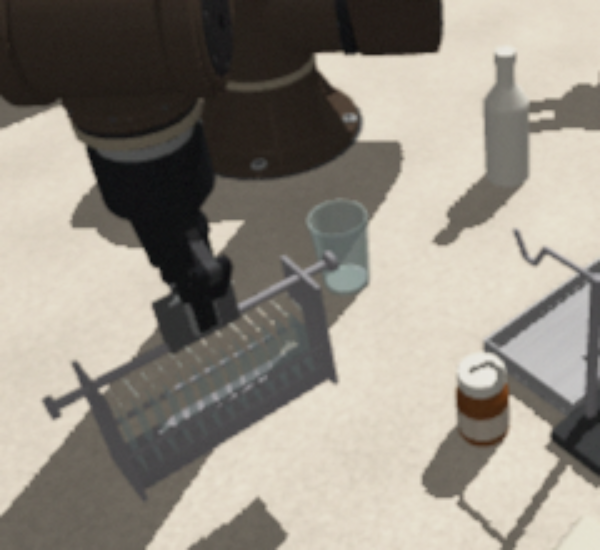

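Request:
{"name": "apply_moves", "arguments": {
  "commands": [
    [[-3,-30,0,0,0,-0.005,5],[-7,-75,0,0,0,-0.015,5],[-11,-125,0,0,0,-0.025,5],[-15,-175,0,0,0,-0.035,5],[-19,-225,0,0,0,-0.042,5]]
  ]
}}

```text
clock: 9.78
tool_pos: [0.5138, -0.1678, 0.222]
ee_rot: [1.0, -0.022, -0.0, -0.0]
force: [1.4, 0.3, -3.9]
gripper_width: 0.0132
```

Request:
{"name": "apply_moves", "arguments": {
  "commands": [
    [[-2,-50,0,0,0,-0.007,5],[-6,-95,0,0,0,-0.007,5],[-10,-130,0,0,0,-0.007,5],[-13,-155,0,0,0,-0.007,5],[-13,-160,0,0,0,-0.007,5]]
  ]
}}

```text
clock: 10.4
tool_pos: [0.5079, -0.0078, 0.2222]
ee_rot: [1.0, -0.018, -0.0, -0.0]
force: [0.5, -0.5, -4.7]
gripper_width: 0.0132
```

```bash
python3 go.py .612 -.0075 .225 1.534
python3 - <<'E'
from rig import bot
import cv2,pickle
pickle.dump(bot.camera_model('wrist'),open('w8.pkl','wb'))
cv2.imwrite('pics/w8.png',bot.get_image('wrist'))
s=bot.get_image('scene');cv2.imwrite('pics/s8.png',cv2.resize(s[110:310,170:400],None,fx=3,fy=3,interpolation=cv2.INTER_CUBIC))
t=bot.get_image('top')
cv2.imwrite('pics/t8.png',cv2.resize(t[120:240,220:380],None,fx=5,fy=5,interpolation=cv2.INTER_CUBIC))
E
```

```text
t 10.4 [ 0.5079 -0.0078  0.2222] F [ 0.5 -0.5 -4.7] w 13.2 j [-0.15  0.34  1.85 -0.    0.95 -0.11]
[104.0, -4.0, -2.9] [-0.0001, 0.001, 0.0017]
```

View pics/w8.png

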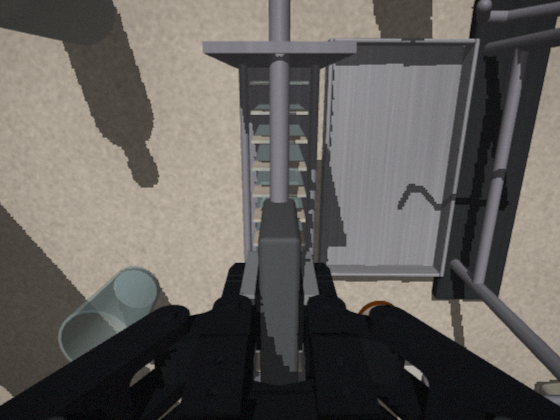

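View pics/s8.png

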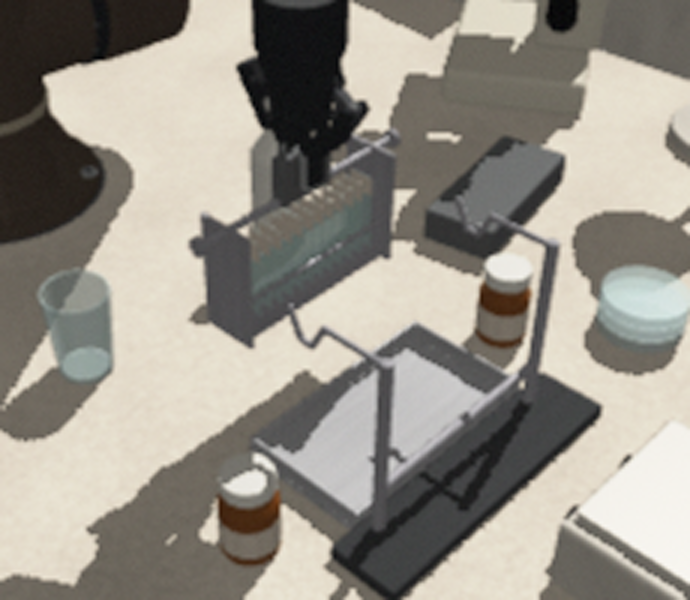

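View pics/t8.png

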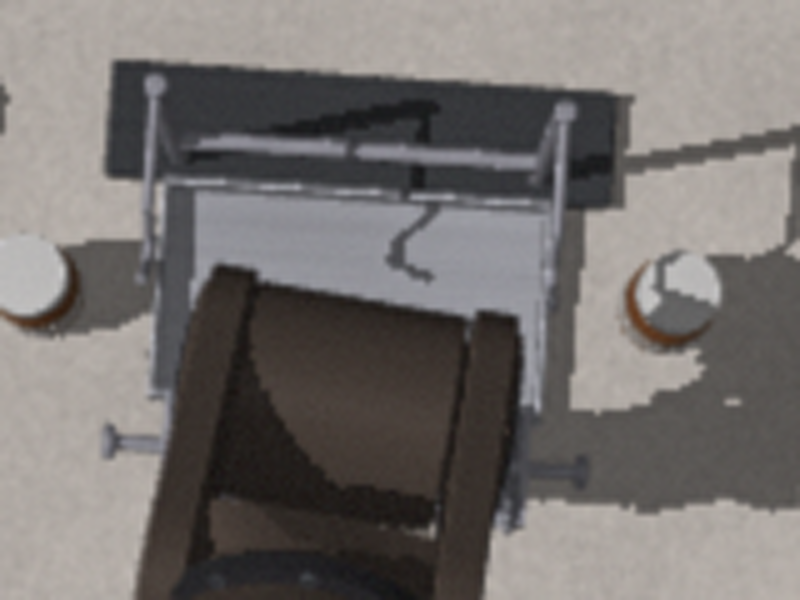

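```bash
python3 - <<'E'
from rig import bot
from fit import *
T=bot.camera_model('top');S=bot.camera_model('scene')
t=lambda *p:uncrop(p,220,120,5); s=lambda *p:uncrop(p,170,110,3)
for z in(.215,.219):
    fit([(T,np.array([0,.119,z]),t(107,441)),(T,np.array([0,-.119,z]),t(584,471))],[.51,-.01,-.035])
    fit([(S,np.array([0,.119,z]),s(391,139)),(S,np.array([0,-.119,z]),s(198,244))],[.51,-.01,-.035])
# stand in scene using 3D
E
python3 go.py .612 -.0075 .225 1.534
```

```text
[ 0.5078 -0.0075 -0.0343] res [[0.4, 0.0], [-0.4, -0.0]]
[ 0.5073 -0.0067 -0.0439] res [[0.2, -0.6], [-0.2, 0.4]]
[ 0.5075 -0.0075 -0.0343] res [[0.3, 0.0], [-0.3, -0.0]]
[ 0.5112 -0.0109 -0.0391] res [[0.3, -0.9], [-0.3, 0.5]]
t 10.55 [ 0.5084 -0.0095  0.2224] F [-0.3  0.6 -4.2] w 12.9 j [-0.15  0.34  1.85 -0.    0.95 -0.11]
[103.5, -5.8, -2.7] [0.0002, 0.0004, -0.0]
```

Request:
{"name": "apply_moves", "arguments": {
  "commands": [
    [[20,-1,-2,0,0,0,5],[45,-2,-2,0,0,0,5],[70,-3,-2,0,0,0,5],[92,-4,-2,0,0,0,5],[104,-4.5,-2,0,0,0,5]]
  ]
}}

```text
clock: 11.18
tool_pos: [0.6133, -0.0096, 0.2241]
ee_rot: [1.0, -0.019, -0.0, 0.0]
force: [-1.2, -0.5, -4.0]
gripper_width: 0.0131
```

Request:
{"name": "apply_moves", "arguments": {
  "commands": [
    [[0,0,0,0,0,0,5],[0,0,0,0,0,0,5]]
  ]
}}

```text
clock: 11.42
tool_pos: [0.6118, -0.0087, 0.2246]
ee_rot: [1.0, -0.019, -0.0, 0.0]
force: [0.1, -0.7, -4.2]
gripper_width: 0.0134
```

```bash
python3 go.py .6125 -.0075 .179 1.534
python3 - <<'E'
from rig import bot
import cv2,pickle
pickle.dump(bot.camera_model('wrist'),open('w9.pkl','wb'))
cv2.imwrite('pics/w9.png',bot.get_image('wrist'))
s=bot.get_image('scene');cv2.imwrite('pics/s9.png',cv2.resize(s[110:310,200:400],None,fx=3,fy=3,interpolation=cv2.INTER_CUBIC))
t=bot.get_image('top')
cv2.imwrite('pics/t9.png',cv2.resize(t[120:240,220:380],None,fx=5,fy=5,interpolation=cv2.INTER_CUBIC))
E
```

```text
t 11.43 [ 0.6118 -0.0087  0.2246] F [ 0.1 -0.7 -4.2] w 13.4 j [-0.12  0.48  1.6  -0.    1.06 -0.08]
[0.7, -1.2, 45.6] [0.0001, 0.0007, -0.0005]
```

View pics/w9.png

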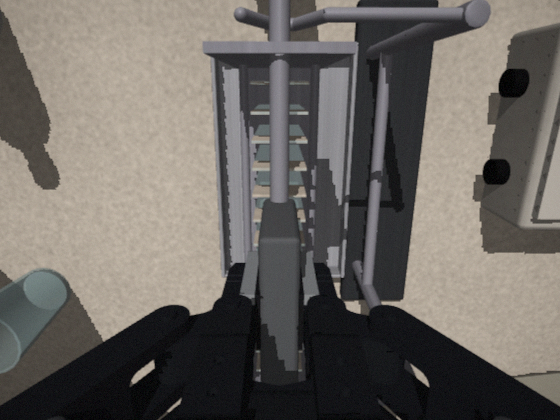

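View pics/s9.png

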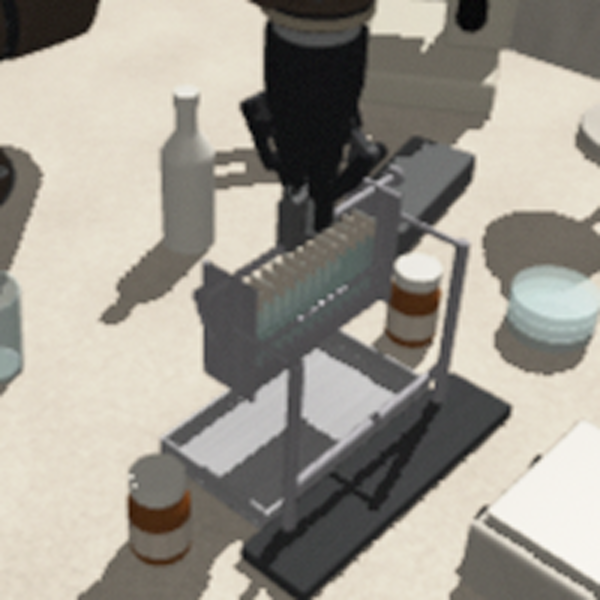

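View pics/t9.png

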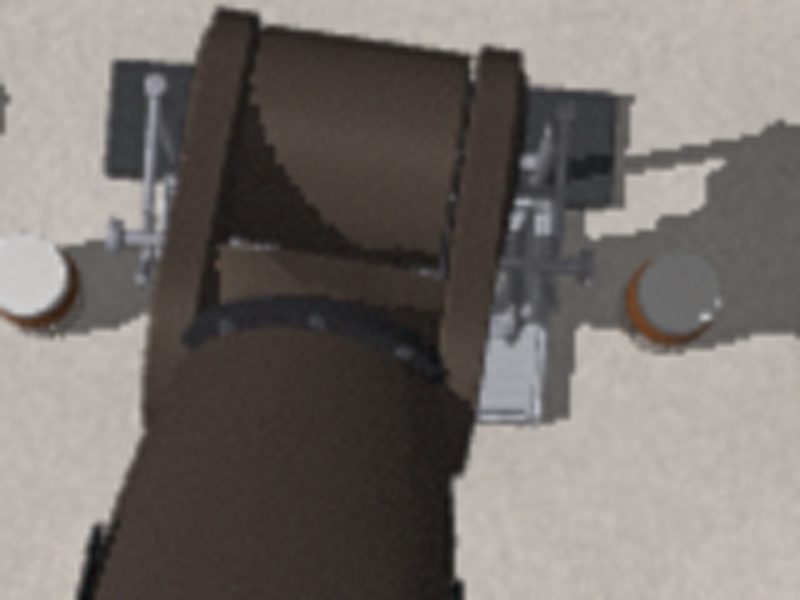

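Request:
{"name": "apply_moves", "arguments": {
  "commands": [
    [[0.5,0,10,0,0,0,5],[0.5,-0.5,22,0,0,0,5],[0.5,-0.5,32,0,0,0,5],[0.5,-0.5,38,0,0,0,5],[0.5,-0.5,41,0,0,0,5]]
  ]
}}

```text
clock: 12.2
tool_pos: [0.613, -0.008, 0.1832]
ee_rot: [1.0, -0.019, -0.0, 0.0]
force: [-0.0, 0.2, -3.8]
gripper_width: 0.013
```

Request:
{"name": "apply_moves", "arguments": {
  "commands": [
    [[0,0,1,0,0,0,5],[0,0,2,0,0,0,5],[0,0,2,0,0,0,5]]
  ]
}}

```text
clock: 12.58
tool_pos: [0.6131, -0.008, 0.1819]
ee_rot: [1.0, -0.019, 0.0, 0.0]
force: [-0.1, 0.1, -4.3]
gripper_width: 0.0134
```

Request:
{"name": "apply_moves", "arguments": {
  "commands": [
    [[0,0,1,0,0,0,5],[0,0,1.5,0,0,0,5]]
  ]
}}

```text
clock: 12.82
tool_pos: [0.613, -0.008, 0.1802]
ee_rot: [1.0, -0.018, 0.0, 0.0]
force: [-0.5, 0.3, -3.9]
gripper_width: 0.0132
```

Request:
{"name": "apply_moves", "arguments": {
  "commands": [
    [[0,0,1,0,0,0,5],[0,0,1,0,0,0,5]]
  ]
}}

```text
clock: 13.08
tool_pos: [0.6131, -0.008, 0.1798]
ee_rot: [1.0, -0.018, 0.0, 0.0]
force: [-2.8, 0.8, 2.9]
gripper_width: 0.0134
```

Run:
```python
from rig import bot
import cv2,pickle
cv2.imwrite('pics/w10.png',bot.get_image('wrist'))
s=bot.get_image('scene');cv2.imwrite('pics/s10.png',cv2.resize(s[150:300,240:400],None,fx=4.5,fy=4,interpolation=cv2.INTER_CUBIC))
```

```text
(no output)
```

View pics/w10.png

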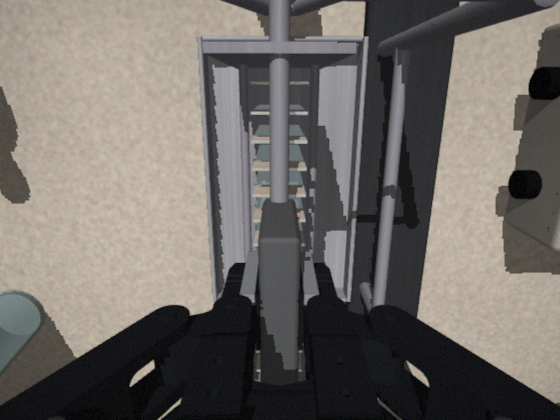

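View pics/s10.png

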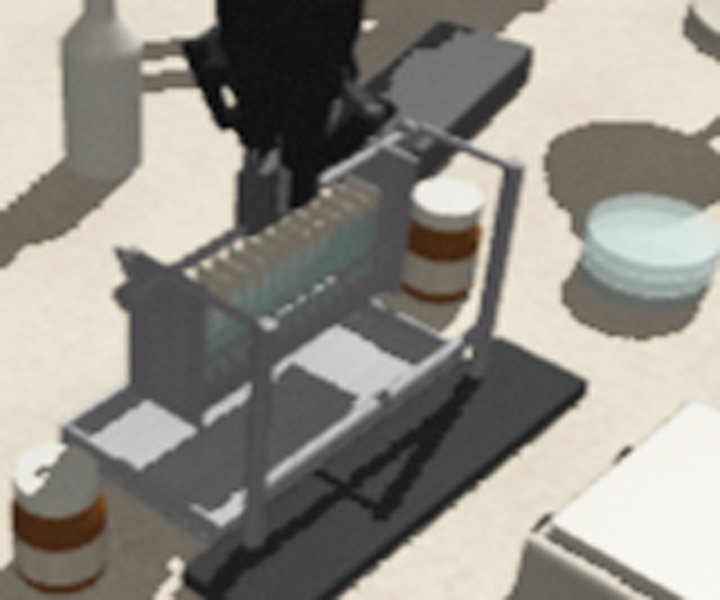

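Request:
{"name": "apply_moves", "arguments": {
  "commands": [
    [[0,0,0.7,0,0,0,5],[0,0,0.7,0,0,0,5]]
  ]
}}

```text
clock: 13.42
tool_pos: [0.6132, -0.008, 0.1795]
ee_rot: [1.0, -0.018, 0.001, 0.0]
force: [-4.7, 0.8, 10.8]
gripper_width: 0.0133
```

Run:
```python
from rig import bot
for k in range(1):
    s=bot.read_state();print(s['force'],s['moment'],s['tool_pos'])
```

```text
[-4.65651261  0.8121056  10.83443556] [-0.00159376  0.82200989 -0.01831403] [ 0.61317352 -0.00801698  0.1795409 ]
```

Request:
{"name": "apply_moves", "arguments": {
  "commands": [
    [[-1,0,-0.5,0,0,0,5],[-2,0,-0.7,0,0,0,5],[-2,0,-0.7,0,0,0,5]]
  ]
}}

```text
clock: 13.8
tool_pos: [0.6118, -0.008, 0.1797]
ee_rot: [1.0, -0.019, 0.001, 0.0]
force: [4.4, 0.7, 6.4]
gripper_width: 0.0132
```

Request:
{"name": "apply_moves", "arguments": {
  "commands": [
    [[0,0,0.5,0,0,0,5],[0,0,0.8,0,0,0,5]]
  ]
}}

```text
clock: 14.05
tool_pos: [0.6119, -0.008, 0.1796]
ee_rot: [1.0, -0.019, 0.001, 0.0]
force: [1.4, 0.6, 13.9]
gripper_width: 0.0132
```

Run:
```python
from rig import bot
s=bot.read_state();print(s['force'],s['moment'],s['tool_pos'])
```

```text
[ 1.38674307  0.55289212 13.88058879] [ 0.02333517 -0.30464093 -0.11919131] [ 0.61190692 -0.00803886  0.17959467]
```

Request:
{"name": "apply_moves", "arguments": {
  "commands": [
    [[0,0,-0.8,0,0,0,12],[0,0,-0.8,0,0,0,16],[0,0,-0.8,0,0,0,22],[0,0,-0.8,0,0,0,40],[0,0,-0.8,0,0,0,45]]
  ],
  "newtons": 20
}}

```text
clock: 14.68
tool_pos: [0.6108, -0.0079, 0.1789]
ee_rot: [1.0, -0.018, -0.0, 0.0]
force: [1.0, -0.6, -0.5]
gripper_width: 0.0449
```

Request:
{"name": "apply_moves", "arguments": {
  "commands": [
    [[0,0,0,0,0,0,45],[0,0,0,0,0,0,45]]
  ]
}}

```text
clock: 14.92
tool_pos: [0.611, -0.0079, 0.1792]
ee_rot: [1.0, -0.019, -0.0, 0.0]
force: [0.5, 0.4, -0.0]
gripper_width: 0.0451
```

Run:
```python
from rig import bot
import cv2,pickle
cv2.imwrite('pics/w11.png',bot.get_image('wrist'))
s=bot.get_image('scene');cv2.imwrite('pics/s11.png',cv2.resize(s[150:300,240:400],None,fx=4.5,fy=4,interpolation=cv2.INTER_CUBIC))
```

```text
(no output)
```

View pics/w11.png

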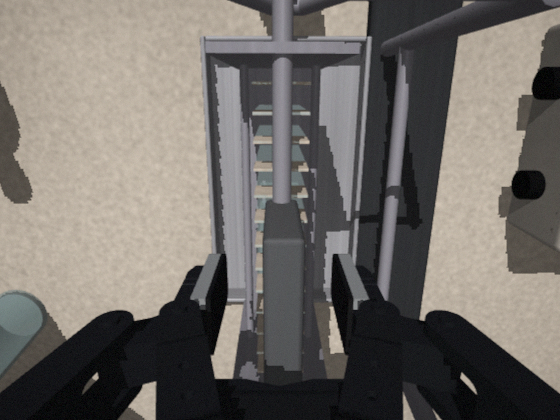

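View pics/s11.png

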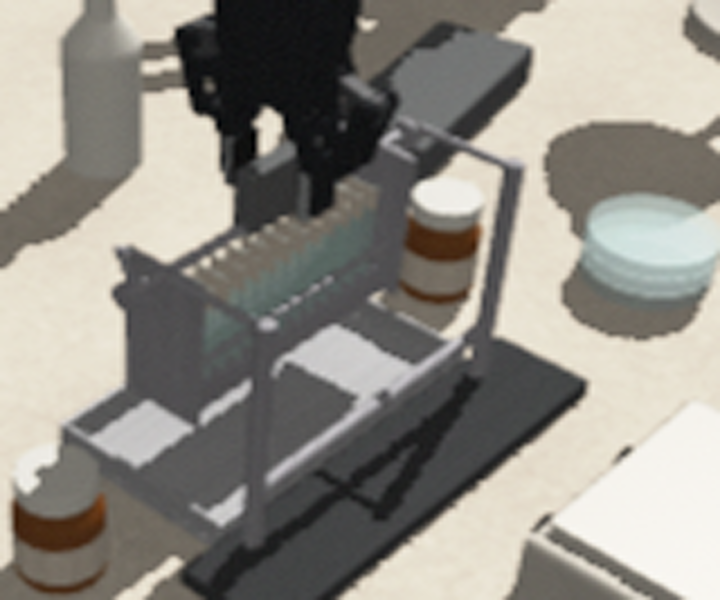

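Request:
{"name": "apply_moves", "arguments": {
  "commands": [
    [[1,0,-10,0,0,0,45],[1,0,-30,0,0,0,50],[1,0,-55,0,0,0,50],[1,0,-85,0,0,0,50],[1,0,-115,0,0,0,50]]
  ]
}}

```text
clock: 15.65
tool_pos: [0.612, -0.0079, 0.2959]
ee_rot: [1.0, -0.018, 0.0, 0.0]
force: [-0.1, -0.4, 0.5]
gripper_width: 0.05
```

Request:
{"name": "apply_moves", "arguments": {
  "commands": [
    [[-40,0,-20,0,0,0,50],[-90,0,-30,0,0,0,50],[-140,30,-30,0,0,0,50],[-170,80,-30,0,0,0,50],[-170,130,-30,0,0,0,50]]
  ]
}}

```text
clock: 16.27
tool_pos: [0.4357, -0.1323, 0.3258]
ee_rot: [1.0, -0.018, 0.001, 0.001]
force: [1.0, 0.0, 0.4]
gripper_width: 0.0499
```

Request:
{"name": "apply_moves", "arguments": {
  "commands": [
    [[0,50,0,0,0,0,50],[0,100,0,0,0,0,50],[0,150,0,0,0,0,50],[0,180,0,0,0,0,50],[0,180,0,0,0,0,50]]
  ]
}}

```text
clock: 16.9
tool_pos: [0.4304, -0.313, 0.3244]
ee_rot: [1.0, -0.02, 0.0, 0.0]
force: [1.0, 0.1, 0.6]
gripper_width: 0.0503
```

Run:
```python
from rig import bot
import cv2
s=bot.get_image('scene');cv2.imwrite('pics/s12.png',cv2.resize(s[150:300,240:400],None,fx=4.5,fy=4,interpolation=cv2.INTER_CUBIC))
t=bot.get_image('top');cv2.imwrite('pics/t12f.png',t)
cv2.imwrite('pics/t12.png',cv2.resize(t[120:240,220:380],None,fx=5,fy=5,interpolation=cv2.INTER_CUBIC))
```

```text
(no output)
```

View pics/t12.png

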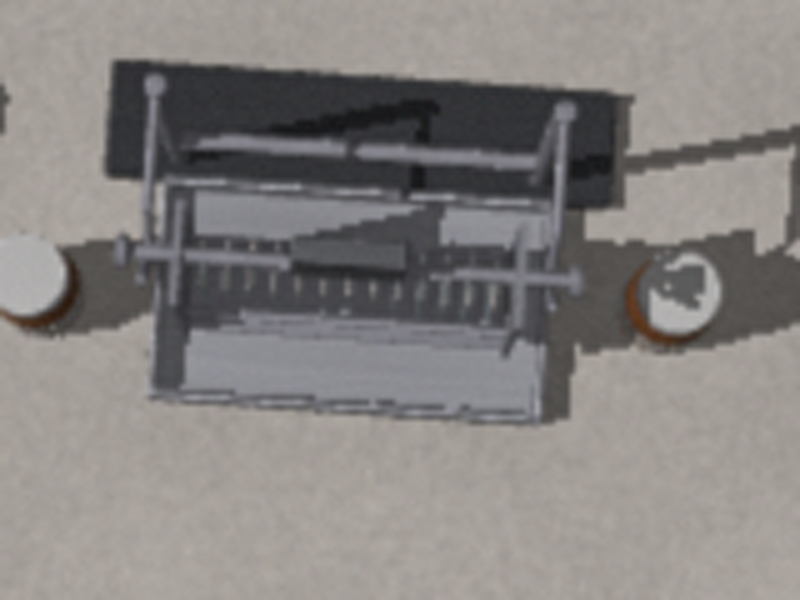

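View pics/s12.png

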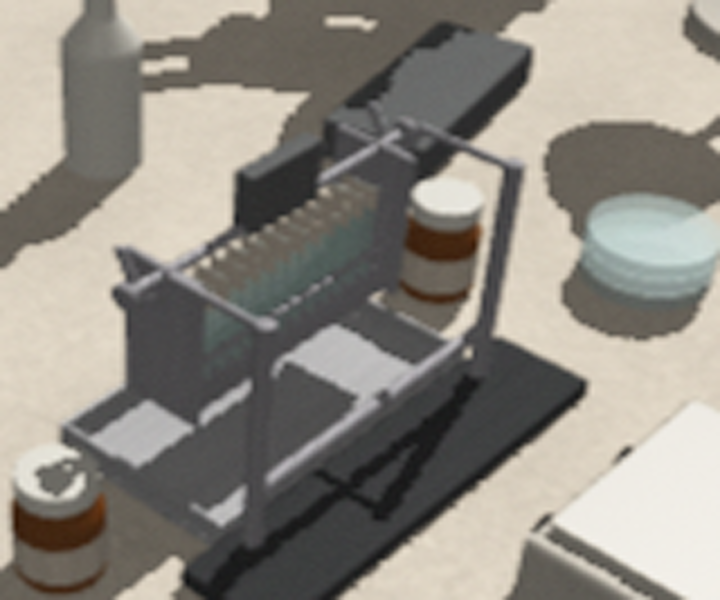

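View pics/t12f.png

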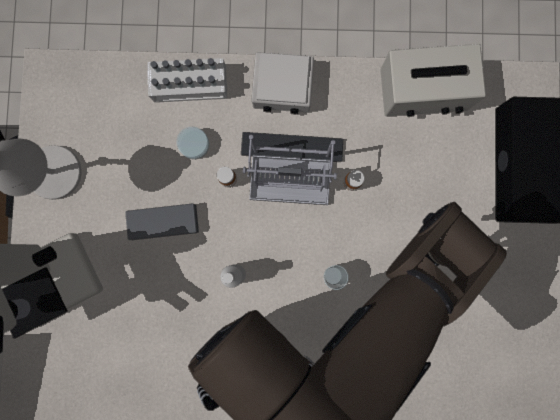

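Rack hangs with its rod ends at the hooks (collars at (122,250) and (575,280) in the zoomed top view), the tray is flush behind it, and the bystanders are unchanged. Next I check the numbers and whether the rack is still, then hand in.

Run:
```python
from rig import bot
from fit import *
import cv2
T=bot.camera_model('top')
t=lambda *p:uncrop(p,220,120,5)
st=np.array([.6125,-.007,-.0384])
def rel(q,n):
    c,s=np.cos(st[2]),np.sin(st[2]);d=q[:2]-st[:2];print(n,np.round([1e3*(c*d[0]+s*d[1]),1e3*(-s*d[0]+c*d[1]),q[2]-st[2]],3))
rel(fit([(T,np.array([0,.119,.174]),t(122,250)),(T,np.array([0,-.119,.174]),t(575,280))],st),'rack')
a=[(65,115,25,165,180),(65,-115,25,554,203),(-65,115,25,151,397),(-65,-115,25,541,421)]
rel(fit([(T,np.array(x[:3])/1e3,t(*x[3:])) for x in a],st),'tray')
b=cv2.imread('pics/t12f.png');n=bot.get_image('top')
d=np.abs(b.astype(int)-n)[120:240,220:380].max(2);print('diff',d.max(),(d>25).sum())
b=cv2.imread('pics/t12f.png').astype(int);z=cv2.imread('pics/top0.png').astype(int)
s=bot.read_state();print(s['clock'],s['force'])
```

```text
[ 0.611  -0.0061 -0.0387] res [[-0.2, -0.0], [0.2, 0.0]]
rack [-1.564  0.881 -0.   ]
[ 0.6135 -0.0087 -0.0328] res [[-0.4, -0.4], [0.4, -0.3], [-0.6, 0.3], [0.5, 0.4]]
tray [ 1.059 -1.626  0.006]
diff 8 0
17.05 [-0.37477734  0.69501324 -0.78035365]
```

```bash
python3 -c "
from rig import bot
print(bot.finish_job())"
```

```text
the job is handed in; nothing more can be done
None
```

I slid the tray flush under the hooks, hung the rack on both hooks, backed the arm clear and handed the job in at about 17 s. No verdict was reported.

**Last checks, from the top camera:**

| Item | x in stand frame | y in stand frame | Angle to stand |
|---|---|---|---|
| Tray (home is x +2, y 0 mm) | +1.1 mm | −1.6 mm | 0.006 rad |
| Rack (target is x 0, y 0 mm) | −1.6 mm | +0.9 mm | about 0 rad |

- **Both rod ends down:** before I let go, the hooks carried the rack and a light press (about 14 N up on the tool). The sideways moment was close to zero, so both ends were loaded. The tool was at 179.6 mm, against 179 mm worked out for a seated rod.
- **Still and upright:** two pictures taken a moment apart showed no change around the rack, and it looked level in the side view.
- **Bystanders:** by eye, none had moved in the final pictures. I did not measure them.

**Disagreements:**
- **Push force:** the final push on the tray briefly read about 10 N on the tool, above the 8 N it is said to take. The tray looked flat and in place afterwards.
- **Cameras:** the side camera placed things about 5 to 10 mm away from the top camera. I relied on the top camera, which agreed with the wrist camera and with where contact happened.

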